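Put the filter in the beam under a push-latch hatch

TASK

The neutral-density filter has to go into the beam. With the fingertips alone, press the hatch on top of the filter housing so that its push-latch lets it spring open, then gently push the tab of the filter slide inside across to the left (seen from the side where the hatch opens), fully home against its stop. Finally swing the hatch down and press it until the latch catches again and it stays shut, flush with the top; do not lift or shove the loose housing, and leave the things around it where they are.

Things in the scene. Friction and masses are not known exactly. Their poses are not given: they have to be found in the camera images.
- housing: Filter housing: aluminium box 190 (its x) x 170 (y) x 90 mm (z), about 2 kg, loose on rubber feet. Origin: centre of underside. x points from the hatch's free edge to its hinge (away from the robot, turned up to 0.35 rad), y left, z up. Opening in the top: x -83 to +47, y -73 to +73 mm. Snouts, 33 mm round, stick out 13 mm in the middle of the front and rear faces, 36 mm up.
- hatch (a joint): Hatch angle, rad. 0: shut, flush; it rests latched at about 0.006. Below 0: pressed in, stop at -0.0475. Opens upward to 1.3 (74 degrees). A spring against a damper always pushes it open (about 1.5 N at the press point when shut). Pressed to the stop and let go, the latch frees it if it was latched (it swings to 1.3 in 2 s) and catches it at 0 if it came from open. A shallow press changes nothing.
- hatch_press (a point): Where to press: on the hatch's outer face, over the latch, 105 mm from the hinge line, 22 mm from the free edge, half-way along it, marked by four fine ribs. x points to the hinge, z is the face's outward normal. Moves with the hatch. From 0 to the stop it goes down 5 mm at 2 to 3 N, then is solid; press to at least 6 N.
- hatch_hinge (a point): Middle of the hinge line, which runs along the housing's y at the rear of the opening, at the height of the housing's top (90 mm). The hatch is a black plate, 127 mm from hinge to free edge, 143 mm wide, 4 mm thick. To close it, push on its outer (far) side, over and down.
- slide (a joint): Position of the filter slide, m. 0: right stop, open aperture in the beam; it starts within 8 mm of it. Grows along the housing's +y (left); 0.040: left stop, filter in the beam. Moves at about 1.5 N and stays where it is left.
- tab (a point): Top centre of the slide's upright tab: steel block, 10 (housing x) x 12 (y) x 19 mm tall, its top 11 mm below the housing's top, in the plane x = -42 mm. Under it is the slide's plate, 6 mm thick, 80 mm long. The room beside the tab is free to the opening's edges; the latch body, 29 mm wide, fills x -79 to -63 mm in the middle of the front edge.
- iris_post: Bystander, loose, to be left alone: iris diaphragm on a post with a flat base, 26 x 58 x 116 mm tall. Origin: centre of its underside.
- sensor_head: Bystander, loose, to be left alone: round black sensor head on a post with a flat base, 31 x 58 x 92 mm tall. Origin: centre of its underside.
- lens_box_b: Bystander, loose, to be left alone: small flat white lens box, 47 x 45 x 19 mm. Origin: centre of its underside.
- ball_driver: Bystander, loose, to be left alone: screwdriver-like ball driver lying down, 193 x 21 x 20 mm. Origin: centre of its underside.
- fork_a: Bystander, loose, to be left alone: flat black fork clamp, 75 x 34 x 15 mm. Origin: centre of its underside.
- objective_box: Bystander, loose, to be left alone: small upright carton, 36 x 36 x 58 mm. Origin: centre of its underside.
- tweezers: Bystander, loose, to be left alone: steel tweezers lying down, 120 x 18 x 9 mm. Origin: centre of its underside.
- power_meter: Bystander, loose, to be left alone: hand-held meter on its folding stand, 143 x 88 x 203 mm tall. Origin: centre of its underside.

How it is judged:
By the outcome, as a careful person would: the job done as asked, in the order asked, and still so for the second after the job is handed in, with the robot touching nothing.
It also fails if it takes over 48 s, if anything falls off the work surface, if the arm or the gripper's body presses on something with over 40 N, if the wrist force passes 120 N, or if a joint passes its speed limit or range.

ROBOT

A 6-joint arm with a two-finger parallel gripper is mounted at the origin on a cart in front of the work surface, level with it; the furniture and walls round the work are solid. World frame = base frame: x ahead of the robot, y to its left, z up, the work surface at z = 0. Lengths are in m, angles in rad, forces in N, time in s.
With the tool pointing down it reaches from about 0.35 to 0.875 m from the base axis. Payload 4.2 kg.
Tool frame: the origin (TCP) lies where the fingers leave the gripper's body, on its centre line; the fingertips stand 70 mm ahead of it and the grasp point (between the pads) lies 51 mm ahead of it; x points along the fingers, y is the direction in which the jaws open and shut, and the axes are right-handed (so a half turn about x gives the same grasp; the last joint's range is limited). The gripper opens to 87 mm and grips with 3 to 60 N. Pads are 19 mm wide; open, the fingers measure 117 mm over their backs; the gripper's body (75 mm by 190 mm) begins 51 mm behind the grasp point.
Start: joints at [-0.879, 0.385, 0.008, 0, -1.194, -0.259], TCP at [0.262, -0.567, 0.292] pointing down, gripper open.
Joint ranges: [-3.14, 3.14], [-1.21, 2.06], [-1.07, 1.41], [-3.16, 2.05], [-2.99, -0.16], [-3.1, 3.1]. Speed limits (rad/s): [2.79, 2.79, 3.14, 3.14, 3.14, 3.14].

INTERFACE

Orientations are given as a rotation vector (axis times angle).
In Python, from rig import * gives the robot as it stands. The module is installed in compiled form; this text tells all that it offers.
- The arm moves only by the shell command python3 -m crank 'ROWS' [FORCE]. ROWS is JSON, a list of rows, each a list of 5 numbers: the shift along the tool's x, y, z in mm, then the turn about the tool's x in degrees, then the finger opening in mm, from 0 to 87. A call has exactly 5 rows; each row is the pose to reach, as a shift and turn from the pose commanded when the call began, along the tool's axes at that moment; what a row does not reach only later rows make up. A row lasts 1/12 s, in which the tool goes at most 41.7 mm and 7.16 degrees, less where a joint would pass 70% of its speed; a pose out of reach is approached as far as the arm can. A call with a gripper value outside its range is refused whole. The fingers move at their own pace and stop on an object; FORCE is the grip in N (left out, the last holds). Time passes only in rows, so rows that repeat a pose let the fingers close, or fill a call up. It gives the time, the measured TCP pose, the force and the opening at its end, in the units of the state.
- observe(): the state, without advancing time (a new reading comes with each control period).
- camera(name): name is "side" or "top"; returns the picture (400x640x3 uint8, red, green, blue); there is no depth.
- camera_params(name): a dict with "mtx" (3x3 intrinsics, pixels), "D" ([k1, k2, p1, p2, k3] as OpenCV has them; the pictures are not rectified), "eye" and "attitude" of the camera in the world. Camera axes: x right, y down, z forward; pixel columns grow to the right and rows downward; lengths in m; the calibration is good to about 2 mm. A picture is of the moment at which its call begins. camera_params takes no time and is no camera call.
- hand_in(): hands the job in, once; it reports no verdict.
Trained networks look in the newest picture that a camera, given by its name, has taken for a name from the list of things; names that differ only in an ending like _2 or _b are one class to them, and where a whole thing is asked for, a point or a joint stands for the part that bears it (a point fixed in the world has none). Each returns a list of dicts, best first, with "score" (0 to 1); they miss things now and then, are a little off and sometimes report something else, mostly with a low value. They report only what shows in the picture. A call takes as long as a camera call.
- outline_of(camera, thing): "region" (400x640 bool, what is visible of it) and "point" ([column, row] in pixels, amid what is visible of it).
- pinpoint(camera, thing): "point" ([column, row] in pixels: a listed point, or the origin of a listed thing).
The state is a dict: "t": time; "joint_positions": joint angles; "qd": joint speeds; "joint_efforts": joint torques, N m; "tcp_pos": TCP position; "ee_rot": TCP orientation; "force": force on the tool from outside, world axes, zero at the start; "wrist_torque": the same for the moment, N m; "opening": finger opening in m.
Only numpy, scipy, OpenCV 4.12 (cv2) and the standard library are available. Lean on these libraries where they do the work, as an engineer would, in place of code of your own. Each camera call takes 0.05 s, during which the arm holds its last target. There are 200 camera calls.

## Working session

There is one attempt and no reset: what is moved stays moved. The work goes in short steps, Python scripts to look and compute and a shell command to move; the robot and the scene stay as the last step left them, time stands still between calls to the robot, and variables do not carry over. Pictures are saved under pics/ and viewed, about 8 in all and at most 12, crops included, and the job is handed in when it is done.

```bash
mkdir -p pics; cat > h.py <<'E'
from rig import *
import numpy as np, cv2, json
from scipy.spatial.transform import Rotation as R
def cam(n):
    p=camera_params(n); return p
def Rm(p):
    a=np.array(p["attitude"],float)
    return a if a.shape==(3,3) else R.from_rotvec(a).as_matrix()
def ray(n,px):
    p=cam(n); u=cv2.undistortPoints(np.array([[px]],float),np.array(p["mtx"]),np.array(p["D"]))[0,0]
    d=Rm(p)@np.array([u[0],u[1],1]); return np.array(p["eye"]),d/np.linalg.norm(d)
def onz(n,px,z):
    e,d=ray(n,px); return e+d*(z-e[2])/d[2]
def proj(n,X):
    p=cam(n); M=Rm(p); r=cv2.Rodrigues(M.T)[0]
    return cv2.projectPoints(np.atleast_2d(np.array(X,float)),r,-M.T@np.array(p["eye"]),np.array(p["mtx"]),np.array(p["D"]))[0][:,0]
def tri(a,b):
    (e1,d1),(e2,d2)=a,b
    A=np.stack([d1,-d2],1); s=np.linalg.lstsq(A,e2-e1,rcond=None)[0]
    p1=e1+s[0]*d1;p2=e2+s[1]*d2; return (p1+p2)/2,np.linalg.norm(p1-p2)
def st():
    o=observe(); M=R.from_rotvec(o["ee_rot"]).as_matrix(); return o,np.array(o["tcp_pos"]),M
E
python3 - <<'E'
from h import *
np.set_printoptions(precision=4,suppress=True)
for n in("side","top"):
    im=camera(n); cv2.imwrite(f"pics/{n}0.png",im[:,:,::-1]); p=camera_params(n); print(n,p)
    for t in("hatch_press","hatch_hinge","housing","tab"):
        print(t,[(d["score"],d["point"]) for d in pinpoint(n,t)[:2]])
o,p,M=st();print(o);print(M)
E
```

```text
side {'mtx': array([[424.7195,   0.    , 328.6373],
       [  0.    , 424.7195, 199.9655],
       [  0.    ,   0.    ,   1.    ]]), 'D': array([-0.0653,  0.    ,  0.    ,  0.    ,  0.    ]), 'eye': array([0.7072, 0.9141, 0.7572]), 'attitude': array([-0.2901, -2.7218,  1.3575])}
hatch_press [(0.91, [324.1, 170.0])]
hatch_hinge [(0.8, [285.2, 178.0])]
housing [(0.69, [303.1, 202.3])]
tab []
top {'mtx': array([[425.7671,   0.    , 316.122 ],
       [  0.    , 425.7671, 203.7374],
       [  0.    ,   0.    ,   1.    ]]), 'D': array([-0.1018,  0.    ,  0.    ,  0.    ,  0.    ]), 'eye': array([0.2319, 0.0575, 1.3778]), 'attitude': array([-2.1282,  2.1043, -0.2066])}
hatch_press [(0.92, [364.1, 195.1])]
hatch_hinge [(0.87, [362.3, 161.3])]
housing [(0.86, [358.2, 186.5])]
tab []
{'t': 0.5, 'joint_positions': array([-0.8794,  0.3847,  0.0079, -0.    , -1.194 , -0.2586]), 'qd': array([-0.0012, -0.    ,  0.0009,  0.0012, -0.0003, -0.0006]), 'joint_efforts': array([  0.0004, -39.0074,  18.7447,   4.2208,   0.015 ,  -0.    ]), 'tcp_pos': array([ 0.2621, -0.5673,  0.2922]), 'ee_rot': array([-0.3394,  1.544 ,  0.3395]), 'force': array([0.4604, 0.0778, 0.2417]), 'wrist_torque': array([ 0.0339, -0.0086,  0.0392]), 'opening': 0.08694105990880001}
[[-0.     -0.4194  0.9078]
 [ 0.0001  0.9078  0.4194]
 [-1.      0.0001  0.    ]]
```

```bash
python3 - <<'E'
from h import *
np.set_printoptions(precision=4,suppress=True)
pr,g=tri(ray("side",[324.1,170.0]),ray("top",[364.1,195.1]));hi,g2=tri(ray("side",[285.2,178]),ray("top",[362.3,161.3]))
print(pr,g,hi,g2, np.arctan2(*(hi-pr)[[1,0]]))
print(onz("top",[364.1,195.1],.09),onz("top",[362.3,161.3],.09),onz("top",[358.2,186.5],0))
# outline orientation
d=outline_of("top","hatch_press")
for x in d[:2]:
    m=x["region"].astype(np.uint8); c=max(cv2.findContours(m,0,2)[0],key=cv2.contourArea)
    print(x["score"],m.sum(),cv2.minAreaRect(c), [onz("top",q,.09)[:2] for q in cv2.boxPoints(cv2.minAreaRect(c)).tolist()])
a=cv2.imread("pics/side0.png");b=cv2.imread("pics/top0.png")
cv2.imwrite("pics/both0.png",np.vstack([a[:300,:],b[80:380]]))
E
```

```text
[ 0.5154 -0.0843  0.0979] 0.0027564250320842314 [ 0.6272 -0.0812  0.0889] 0.0015311016302107447 0.027857425019608636
[ 0.5185 -0.0857  0.09  ] [ 0.6276 -0.0813  0.09  ] [ 0.5676 -0.0764  0.    ]
0.96 1812 ((363.0075988769531, 182.10659790039062), (40.53956985473633, 45.88309860229492), 85.91438293457031) [array([ 0.6194, -0.0068]), array([ 0.6321, -0.1515]), array([ 0.5016, -0.1577]), array([ 0.4897, -0.0158])]
```

View pics/both0.png

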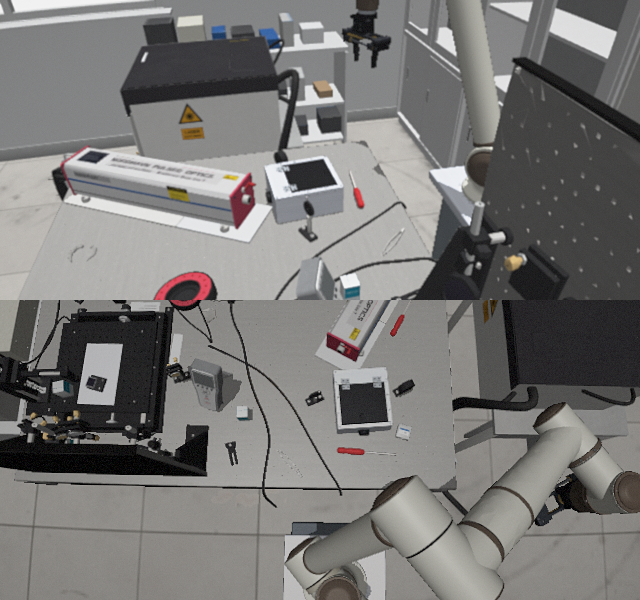

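The side view shows the housing near (303,190). The top view shows it near (362,183 in the original image), with the hatch dark and the sensor head just to its right. Next I refine the yaw in a rectified top view.

```bash
python3 - <<'E'
from h import *
np.set_printoptions(precision=4,suppress=True)
im=cv2.imread("pics/top0.png")
# metric map at z=.09: col = (0.08-y)/0.0005, row=(0.72-x)/0.0005
xs=0.72-np.arange(600)*.0005; ys=0.10-np.arange(720)*.0005
X,Y=np.meshgrid(xs,ys,indexing="ij")
P=proj("top",np.stack([X.ravel(),Y.ravel(),np.full(X.size,.09)],1)).reshape(600,720,2).astype(np.float32)
r=cv2.remap(im,P[...,0],P[...,1],cv2.INTER_LINEAR)
g=cv2.cvtColor(r,cv2.COLOR_BGR2GRAY)
m=(g<90).astype(np.uint8)
n,l,s,c=cv2.connectedComponentsWithStats(m)
k=l[int((.72-.55)/.0005),int((.1+.083)/.0005)]
mm=cv2.morphologyEx((l==k).astype(np.uint8),cv2.MORPH_OPEN,np.ones((41,41)))
c=max(cv2.findContours(mm,0,2)[0],key=cv2.contourArea);b=cv2.minAreaRect(c)
print(b,[(.72-q[1]*.0005,.1-q[0]*.0005) for q in cv2.boxPoints(b)])
cv2.drawContours(r,[cv2.boxPoints(b).astype(int)],-1,(0,255,0),1)
cv2.imwrite("pics/rect0.png",r)
E
```

```text
((363.56402587890625, 324.74212646484375), (257.5865173339844, 286.7548522949219), 85.50284576416016) [(np.float32(0.6162062), np.float32(-0.0052646995)), (np.float32(0.6274484), np.float32(-0.14820072)), (np.float32(0.4990517), np.float32(-0.15829933)), (np.float32(0.4878095), np.float32(-0.015363328))]
```

View pics/rect0.png

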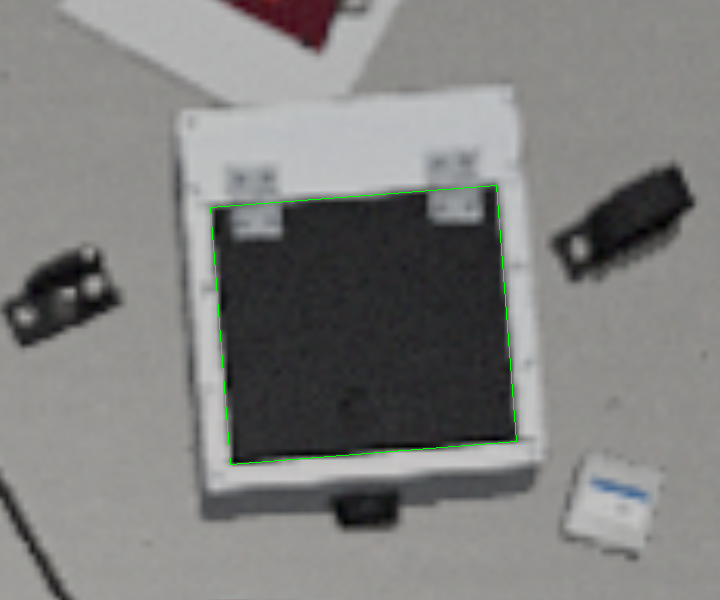

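```bash
cat > w.py <<'E'
from h import *
import sys
# target in housing frame for fingertip: u,v,z(mm above world) -> shifts in current tool axes
yaw=.0785; u=np.array([np.cos(yaw),np.sin(yaw),0]); v=np.array([-np.sin(yaw),np.cos(yaw),0]); hinge=np.array([.6214,-.0768,.09]); O=hinge-.047*u; O[2]=0
def rep(t=None):
    o,p,M=st(); tip=p+.07*M[:,0]; d=tip-O
    print("t%.2f tip hs"%o["t"],np.round([1e3*d@u,1e3*d@v,1e3*tip[2]],1),"F hs",np.round([o["force"]@u,o["force"]@v,o["force"][2]],1),"zhead",np.round(np.degrees(np.arctan2(M[1,2],M[0,2]))-4.5,2),"tilt",np.round(M[2,1:],3),"op",round(o["opening"],3))
    if t is not None:
        w=O+u*t[0]/1e3+v*t[1]/1e3+np.array([0,0,t[2]/1e3])-tip
        print("shift tool",np.round(1e3*M.T@w,1))
rep([float(a) for a in sys.argv[1:4]] if len(sys.argv)>3 else None)
E
python3 -m crank '[[0,25,33,4,0],[0,50,66,8,0],[0,75,99,12,0],[0,100,132,16,0],[0,125,165,20,0]]' 20; python3 w.py -58 0 110
```

```text
t: 0.97
tcp_pos: [0.3599, -0.3831, 0.2924]
ee_rot: [-0.063, 1.57, 0.062]
force: [0.4, 0.5, 0.2]
opening: 0.0616
t0.97 tip hs [-237.7 -284.8  222.4] F hs [0.4 0.4 0.2] zhead 0.06 tilt [-0.  0.] op 0.062
shift tool [112.4 284.7 180. ]
```

```bash

python3 -m crank '[[0,34,21,0,0],[0,68,42,0,0],[0,102,63,0,0],[0,136,84,0,0],[10,170,105,0,0]]' >/dev/null; 
python3 -m crank '[[20,33,20,0,0],[45,64,40,0,0],[70,90,60,0,0],[90,114,75,0,0],[90,114,75,0,0]]' >/dev/null; python3 w.py -58 0 92
```

```text
t1.80 tip hs [-59.5   2.3 118.1] F hs [-1.4  0.1  0.1] zhead 0.53 tilt [ 0.001 -0.006] op 0.001
shift tool [26.  -2.3  1.7]
```

```bash

python3 -m crank '[[5,-1,1,0,0],[10,-2,1,0,0],[15,-2,1,0,0],[20,-2,1,0,0],[20,-2,1,0,0]]' >/dev/null; python3 w.py -58 0 90; python3 -m crank '[[2,0,0,0,0],[4,0,0,0,0],[6,0,0,0,0],[8,0,0,0,0],[8,0,0,0,0]]' >/dev/null; python3 w.py
```

```text
t2.22 tip hs [-59.7  -4.3 101.7] F hs [ 0.  -0.6 -0.5] zhead 0.18 tilt [ 0.    -0.001] op 0.001
shift tool [11.7  4.3  1.7]
t2.63 tip hs [-59.   -3.5  93.9] F hs [-0.7 -0.7  0.2] zhead 0.29 tilt [ 0.    -0.001] op 0.001
```

```bash
python3 - <<'E'
from h import *
a=camera("side");b=camera("top")
A=cv2.resize(a[120:240,230:390],None,fx=3.5,fy=3.5);B=cv2.resize(b[120:260,280:460],None,fx=2.2,fy=2.2)
cv2.imwrite("pics/c1.png",A[:,:,::-1])
E
python3 w.py
```

```text
t2.73 tip hs [-58.7  -3.4  94.2] F hs [-0.3 -0.1  0.1] zhead 0.3 tilt [-0. -0.] op 0.0
```

View pics/c1.png

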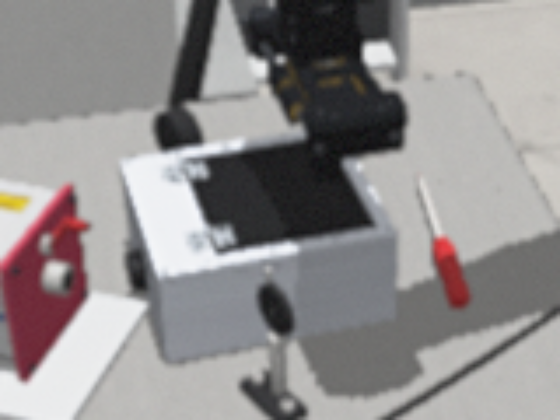

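The picture shows the closed fingertips just above the hatch near the press marks, at about crop (325,160), with nothing else near. Now I press.

```bash

python3 -m crank '[[1,3,0,0,0],[3,3,0,0,0],[5,3,0,0,0],[7,3,0,0,0],[7,3,0,0,0]]' >/dev/null; python3 w.py; python3 -m crank '[[0.5,0,0,0,0],[1,0,0,0,0],[1.5,0,0,0,0],[2,0,0,0,0],[2,0,0,0,0]]' >/dev/null; python3 w.py
```

```text
t3.15 tip hs [-58.5  -0.2  87.1] F hs [-0.1  0.7  0.8] zhead 0.31 tilt [0. 0.] op 0.0
t3.57 tip hs [-58.5  -0.4  85.3] F hs [-0.2  0.7  1.7] zhead 0.3 tilt [-0.  0.] op 0.0
```

```bash

python3 -m crank '[[0.5,0,0,0,0],[1,0,0,0,0],[1.5,0,0,0,0],[2,0,0,0,0],[2,0,0,0,0]]' >/dev/null; python3 w.py; python3 -m crank '[[0.5,0,0,0,0],[1,0,0,0,0],[1.5,0,0,0,0],[2,0,0,0,0],[2,0,0,0,0]]' >/dev/null; python3 w.py
```

```text
t3.98 tip hs [-58.3  -0.4  84.2] F hs [-1.7  2.2  7.9] zhead 0.33 tilt [-0.     0.001] op 0.0
t4.40 tip hs [-58.3  -0.5  83.2] F hs [-3.6  3.2 13.5] zhead 0.35 tilt [-0.001  0.001] op 0.0
```

```bash

python3 -m crank '[[-10,0,0,0,0],[-30,0,-20,0,0],[-45,0,-60,0,0],[-60,0,-95,0,0],[-75,0,-110,0,0]]' >/dev/null; python3 -m crank '[[0,0,0,0,0],[0,0,0,0,0],[0,0,0,0,0],[0,0,0,0,0],[0,0,0,0,0]]' >/dev/null
python3 -m crank '[[0,0,0,0,0],[0,0,0,0,0],[0,0,0,0,0],[0,0,0,0,0],[0,0,0,0,0]]' >/dev/null
python3 -m crank '[[0,0,0,0,0],[0,0,0,0,0],[0,0,0,0,0],[0,0,0,0,0],[0,0,0,0,0]]' >/dev/null;
python3 -m crank '[[0,0,0,0,0],[0,0,0,0,0],[0,0,0,0,0],[0,0,0,0,0],[0,0,0,0,0]]' >/dev/null;
python3 - <<'E'
from h import *
import w
a=camera("side")
for n in("top","side"):
    if n=="top": b=camera(n)
    for t in("tab","hatch_press","hatch_hinge"):
        for d in pinpoint(n,t)[:1]: print(n,t,d)
for n,px in ():pass
A=cv2.resize(a[100:240,230:390],None,fx=3,fy=3);B=cv2.resize(b[90:230,280:440],None,fx=3,fy=3)[:,60:]
cv2.imwrite("pics/c2.png",cv2.resize(np.hstack([A[:,:400],B[:,:400]]),None,fx=1,fy=1)[:,:,::-1])
E
```

```text
t6.48 tip hs [-168.7   -1.   156.3] F hs [0.  0.5 0.7] zhead 0.3 tilt [0. 0.] op 0.0
top tab {'point': [369.5, 188.9], 'score': 0.46}
top hatch_press {'point': [365.1, 161.8], 'score': 0.67}
top hatch_hinge {'point': [356.9, 159.6], 'score': 0.49}
side tab {'point': [313.8, 172.9], 'score': 0.62}
side hatch_press {'point': [293.8, 143.8], 'score': 0.58}
```

View pics/c2.png

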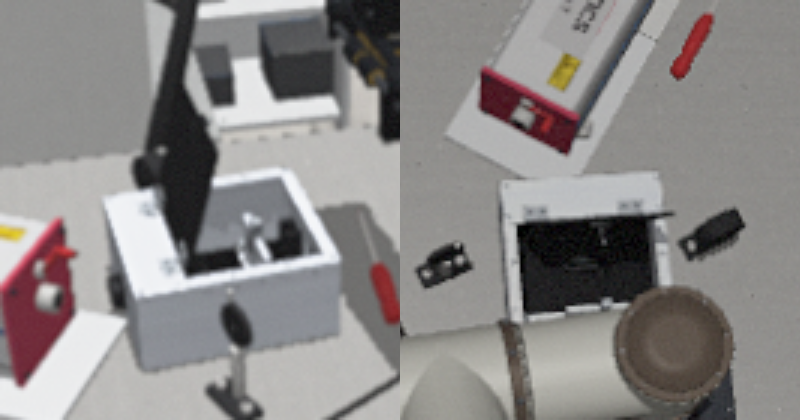

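The hatch is open. The tab shows at side px (314,174). Locating it now.

```bash
python3 - <<'E'
from h import *
import w
for n,px in(("side",[313.8,172.9]),("top",[369.5,188.9])):
    X=onz(n,px,.079)-w.O; print(n,X@w.u*1e3,X@w.v*1e3)
E
python3 w.py -44 -52 155
```

```text
t6.88 tip hs [-168.7   -1.   156.3] F hs [ 0.6 -0.8  0.6] zhead 0.3 tilt [0. 0.] op -0.0
side -35.31614480401205 -20.23360911997513
top -35.21726041864426 -20.954125886688537
t6.88 tip hs [-168.7   -1.   156.3] F hs [ 0.6 -0.8  0.6] zhead 0.3 tilt [0. 0.] op -0.0
shift tool [  1.3 -51.6 124.5]
```

```bash

python3 -m crank '[[0,-15,30,0,0],[0,-30,65,0,0],[0,-42,100,0,0],[0,-49,128,0,0],[0,-49,128,0,0]]' >/dev/null; python3 -m crank '[[5,0,0,0,0],[15,0,0,0,0],[27,0,0,0,0],[40,0,0,0,0],[45,0,0,0,0]]' >/dev/null; python3 w.py -40 -50 68;python3 - <<'E'
from h import *
a=camera("side")
cv2.imwrite("pics/c3.png",cv2.resize(a[100:240,250:370],None,fx=4,fy=4,interpolation=2)[:,:,::-1])
E
```

```text
t7.72 tip hs [-43.3 -48.7 109. ] F hs [-1.5 -0.1  0.3] zhead 0.28 tilt [ 0.001 -0.004] op 0.0
shift tool [41.  -1.3  3.5]
```

View pics/c3.png

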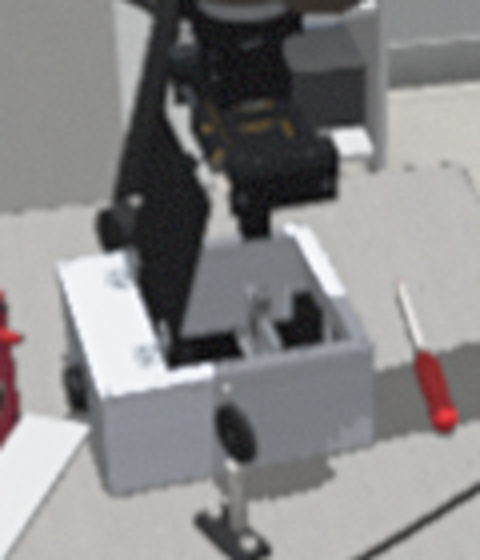

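Fingers hang over the right part of the opening, at about crop (255,225), in line with the tab at (258,295). The gripper body is clear of the open hatch. Descending.

```bash

python3 -m crank '[[8,-1,2,0,0],[16,-1,2,0,0],[24,-1,2,0,0],[30,-1,2,0,0],[30,-1,2,0,0]]' >/dev/null; python3 w.py -40 -50 68
```

```text
t8.18 tip hs [-39.5 -50.2  79.7] F hs [-0.4 -0.3 -0.3] zhead 0.28 tilt [ 0.    -0.003] op 0.001
shift tool [11.7  0.2 -0.4]
```

```bash

python3 -m crank '[[3,0,0,0,0],[6,0,0,0,0],[9,0,0,0,0],[11,0,0,0,0],[11,0,0,0,0]]' >/dev/null; python3 w.py; python3 -m crank '[[0,2,0,0,0],[0,4,0,0,0],[0,6,0,0,0],[0,8,0,0,0],[0,10,0,0,0]]' >/dev/null; python3 w.py;python3 -m crank '[[0,2,0,0,0],[0,4,0,0,0],[0,6,0,0,0],[0,8,0,0,0],[0,10,0,0,0]]' >/dev/null; python3 w.py
```

```text
t8.60 tip hs [-38.7 -50.3  69.8] F hs [-0.9 -0.4  0.3] zhead 0.29 tilt [ 0.    -0.001] op 0.001
t9.02 tip hs [-38.4 -40.   70.4] F hs [-0.  -0.1  0.9] zhead 0.31 tilt [-0.  0.] op 0.0
t9.43 tip hs [-38.6 -30.3  70.3] F hs [ 0.7 -1.2  0.4] zhead 0.3 tilt [-0.  0.] op 0.0
```

```bash

python3 -m crank '[[0,2,0,0,0],[0,4,0,0,0],[0,6,0,0,0],[0,8,0,0,0],[0,10,0,0,0]]' >/dev/null; python3 w.py;python3 -m crank '[[0,2,0,0,0],[0,4,0,0,0],[0,6,0,0,0],[0,8,0,0,0],[0,10,0,0,0]]' >/dev/null; python3 w.py;python3 -m crank '[[0,1.5,0,0,0],[0,3,0,0,0],[0,4.5,0,0,0],[0,6,0,0,0],[0,7,0,0,0]]' >/dev/null; python3 w.py
```

```text
t9.85 tip hs [-38.6 -20.2  70.3] F hs [ 0.4 -1.8  0.3] zhead 0.3 tilt [-0.  0.] op 0.0
t10.27 tip hs [-38.6 -10.1  70.3] F hs [-0.2 -1.4  0.3] zhead 0.3 tilt [-0.  0.] op 0.0
t10.68 tip hs [-38.6  -3.2  70.3] F hs [ 0.8 -1.9 -0.3] zhead 0.3 tilt [0. 0.] op 0.0
```

```bash

for i in 1; do python3 -m crank '[[0,0.7,0,0,0],[0,1.4,0,0,0],[0,2.1,0,0,0],[0,2.8,0,0,0],[0,3,0,0,0]]' >/dev/null; python3 w.py; done; python3 -m crank '[[0,0.5,0,0,0],[0,1,0,0,0],[0,1.5,0,0,0],[0,2,0,0,0],[0,2,0,0,0]]' >/dev/null; python3 w.py;python3 -m crank '[[0,0.5,0,0,0],[0,1,0,0,0],[0,1.5,0,0,0],[0,2,0,0,0],[0,2,0,0,0]]' >/dev/null; python3 w.py
```

```text
t11.10 tip hs [-38.7  -0.3  70.3] F hs [ 1.7 -1.6  0. ] zhead 0.3 tilt [0. 0.] op 0.001
t11.52 tip hs [-38.7   1.8  70.3] F hs [ 0.4 -1.8 -0.1] zhead 0.3 tilt [0. 0.] op 0.0
t11.93 tip hs [-38.7   3.8  70.3] F hs [ 1.  -0.5 -0.4] zhead 0.3 tilt [0. 0.] op 0.0
```

```bash

python3 -m crank '[[0,0.5,0,0,0],[0,1,0,0,0],[0,1.5,0,0,0],[0,2,0,0,0],[0,2,0,0,0]]' >/dev/null; python3 w.py;python3 -m crank '[[0,0.5,0,0,0],[0,1,0,0,0],[0,1.5,0,0,0],[0,2,0,0,0],[0,2,0,0,0]]' >/dev/null; python3 w.py; python3 - <<'E'
from h import *
import w
a=camera("side")
for d in pinpoint("side","tab")[:1]:
    X=onz("side",d["point"],.079)-w.O; print(d,X@w.u*1e3,X@w.v*1e3)
cv2.imwrite("pics/c4.png",cv2.resize(a[100:240,250:370],None,fx=4,fy=4,interpolation=2)[:,:,::-1])
E
```

```text
t12.35 tip hs [-38.8   4.3  70.3] F hs [ 0.7 -8.5 -0.9] zhead 0.32 tilt [-0.002 -0.   ] op 0.0
t12.77 tip hs [-38.9   5.4  70.3] F hs [  1.9 -12.   -0.9] zhead 0.31 tilt [-0.003 -0.001] op 0.0
t12.77 tip hs [-38.9   5.4  70.3] F hs [  1.9 -12.   -0.9] zhead 0.31 tilt [-0.003 -0.001] op 0.0
{'point': [320.6, 182.3], 'score': 0.53} -41.296707430145226 31.717633195472253
```

View pics/c4.png

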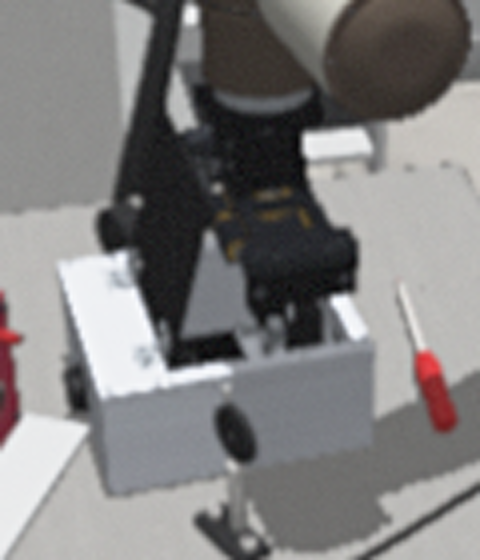

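The slide is on its stop: the force jumped to 8–12 N at y≈4, the tab shows at about crop (278,325), and the housing has not moved. Backing off and rising.

```bash

python3 -m crank '[[0,-4,0,0,0],[0,-8,0,0,0],[-20,-10,0,0,0],[-50,-10,0,0,0],[-85,-10,0,0,0]]' >/dev/null; python3 -m crank '[[-30,2,0,0,0],[-60,4,0,0,0],[-85,4,0,0,0],[-87,4,0,0,0],[-87,4,0,0,0]]' >/dev/null; python3 w.py 55 0 240; python3 - <<'E'
from h import *
import w
for n in("side","top"):
    b=camera(n)
    for t in("tab","hatch_hinge","hatch_press"):
        for d in pinpoint(n,t)[:1]:
            X=onz(n,d["point"],{"tab":.079,"hatch_hinge":.09,"hatch_press":.09+.101}[t])-w.O; print(n,t,d,X@w.u*1e3,X@w.v*1e3)
    if n=="side": cv2.imwrite("pics/c5.png",cv2.resize(b[100:240,250:370],None,fx=4,fy=4,interpolation=2)[:,:,::-1])
E
```

```text
t13.70 tip hs [-38.2   2.1 244. ] F hs [ 0.8  0.1 -1. ] zhead 0.31 tilt [0.001 0.004] op 0.001
shift tool [ 4.4 -2.7 93.1]
t13.70 tip hs [-38.2   2.1 244. ] F hs [ 0.8  0.1 -1. ] zhead 0.31 tilt [0.001 0.004] op 0.001
side tab {'point': [318.5, 180.1], 'score': 0.46} -38.555545624757265 19.432323511425842
side hatch_hinge {'point': [284.2, 177.9], 'score': 0.61} 54.69967438669877 -3.8945999405833684
side hatch_press {'point': [296.6, 143.2], 'score': 0.87} 12.333821853431276 -9.333980345848206
top tab {'point': [357.9, 188.2], 'score': 0.65} -30.541272754805338 15.240366003661698
top hatch_hinge {'point': [360.2, 158.7], 'score': 0.45} 61.838363442506186 0.854636839324084
top hatch_press {'point': [357.8, 189.4], 'score': 0.22} -59.93014275703475 28.702812761833673
```

View pics/c5.png

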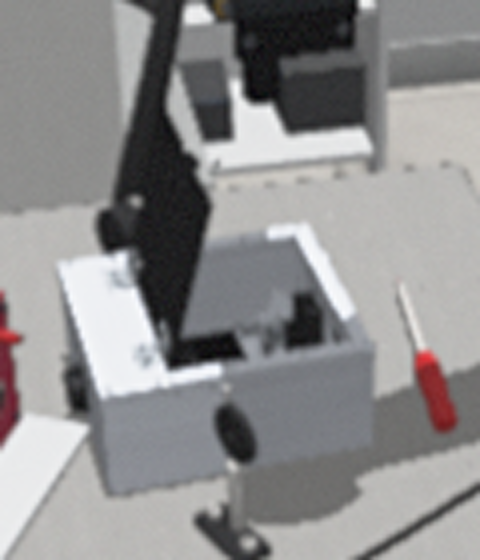

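The slide is home: the tab is now at about crop (270,320), y≈+18 versus −20 before. Now I go over and behind the open hatch.

```bash

python3 -m crank '[[0,0,35,0,0],[0,-2,70,0,0],[0,-2,100,0,0],[15,-2,104,0,0],[40,-2,104,0,0]]' >/dev/null; python3 -m crank '[[5,0,0,0,0],[10,0,0,0,0],[10,0,0,0,0],[10,0,0,0,0],[10,0,0,0,0]]' >/dev/null; python3 w.py 0 0 200;  python3 - <<'E'
from h import *
a=camera("side")
cv2.imwrite("pics/c6.png",cv2.resize(a[80:220,250:370],None,fx=4,fy=4,interpolation=2)[:,:,::-1])
E
```

```text
t14.93 tip hs [6.58e+01 1.00e-01 1.94e+02] F hs [ 0.9 -0.2 -0.7] zhead 0.31 tilt [-0.     0.003] op 0.001
shift tool [ -6.2   0.3 -65.8]
```

View pics/c6.png

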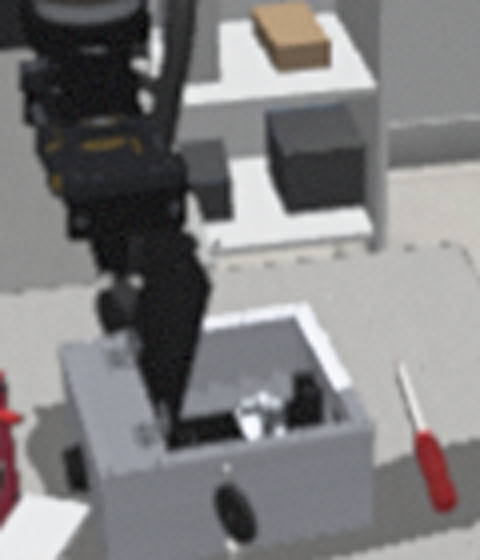

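Fingers are behind the hatch at about crop (150,230) with the body above it. Swinging it down along the arc.

```bash

python3 -m crank '[[-2,0,-12,0,0],[-4,0,-22,0,0],[-4,0,-30,0,0],[-4,0,-36,0,0],[-4,0,-39,0,0]]' >/dev/null; python3 w.py
python3 -m crank '[[1,0,-4,0,0],[2.5,0,-8,0,0],[4,0,-12.5,0,0],[6,0,-16.5,0,0],[8,0,-21,0,0]]' >/dev/null; python3 w.py
python3 -m crank '[[2,0,-4,0,0],[4,0,-8,0,0],[7,0,-12,0,0],[9.5,0,-15.5,0,0],[12,0,-19,0,0]]' >/dev/null; python3 w.py
```

```text
t15.40 tip hs [ 25.8  -0.  197. ] F hs [ 1.2  0.3 -0.1] zhead 0.3 tilt [0.    0.002] op 0.001
t15.82 tip hs [  5.1  -0.  188. ] F hs [1.6 0.5 0. ] zhead 0.3 tilt [0. 0.] op 0.001
t16.23 tip hs [-14.   -0.2 175.9] F hs [ 1.3 -1.5  0.4] zhead 0.3 tilt [-0. -0.] op 0.001
```

```bash

python3 -m crank '[[3,0,-3.5,0,0],[6,0,-7,0,0],[9,0,-10,0,0],[12.5,0,-13,0,0],[16,0,-16,0,0]]' >/dev/null; python3 w.py
python3 -m crank '[[3.5,0,-3,0,0],[7,0,-5.5,0,0],[11,0,-8,0,0],[14.5,0,-10.5,0,0],[18,0,-12.5,0,0]]' >/dev/null; python3 w.py
python3 - <<'E'
from h import *
a=camera("side")
cv2.imwrite("pics/c7.png",cv2.resize(a[80:220,250:370],None,fx=4,fy=4,interpolation=2)[:,:,::-1])
E
```

```text
t16.65 tip hs [-29.9  -0.3 160. ] F hs [1.1 0.1 0.1] zhead 0.3 tilt [-0.  0.] op 0.0
t17.07 tip hs [-42.5  -0.4 141.9] F hs [0.7 0.4 0.4] zhead 0.29 tilt [-0.  0.] op 0.0
```

View pics/c7.png

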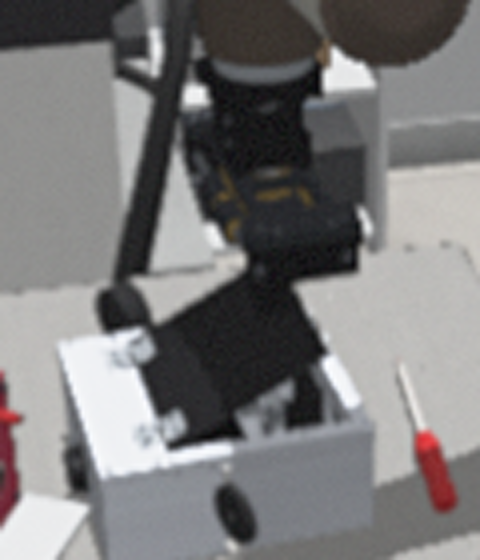

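The hatch is half shut under the fingertips, with its free corner near crop (325,345). Continuing down and pressing.

```bash

python3 -m crank '[[3,0,-1.5,0,0],[6,0,-3,0,0],[9,0,-4.5,0,0],[12.5,0,-6,0,0],[16,0,-7,0,0]]' >/dev/null; python3 w.py
python3 -m crank '[[3,0,-1,0,0],[6,0,-2,0,0],[9,0,-3,0,0],[12.5,0,-4,0,0],[16,0,-5,0,0]]' >/dev/null; python3 w.py
python3 -m crank '[[3,0,-0.5,0,0],[6,0,-1,0,0],[9,0,-1.5,0,0],[12,0,-2,0,0],[15,0,-2.5,0,0]]' >/dev/null; python3 w.py -58 0 85
```

```text
t17.53 tip hs [-49.4  -0.4 126. ] F hs [ 1.  -0.5  1.1] zhead 0.3 tilt [ 0. -0.] op 0.001
t17.95 tip hs [-53.9  -0.4 110.1] F hs [2.5 0.4 1. ] zhead 0.31 tilt [-0.     0.001] op 0.0
t18.37 tip hs [-56.7  -0.5  95. ] F hs [0.8 0.6 1. ] zhead 0.3 tilt [-0.  0.] op 0.0
shift tool [10.   0.5 -1.3]
```

```bash

python3 -m crank '[[2,0,-0.5,0,0],[4,0,-1,0,0],[6,0,-1,0,0],[8,0,-1,0,0],[9,0,-1,0,0]]' >/dev/null; python3 w.py
python3 -m crank '[[0.5,0,0,0,0],[1,0,0,0,0],[1.5,0,0,0,0],[2,0,0,0,0],[2.5,0,0,0,0]]' >/dev/null; python3 w.py
python3 -m crank '[[0.4,0,0,0,0],[0.8,0,0,0,0],[1.2,0,0,0,0],[1.5,0,0,0,0],[1.5,0,0,0,0]]' >/dev/null; python3 w.py
```

```text
t18.78 tip hs [-57.8  -0.5  86. ] F hs [ 1.  -0.7  1.8] zhead 0.3 tilt [-0. -0.] op 0.0
t19.20 tip hs [-57.7  -0.5  84.4] F hs [-0.8  1.3  7.2] zhead 0.31 tilt [-0.  0.] op 0.0
t19.62 tip hs [-57.6  -0.5  83.8] F hs [-3.6  1.6 11.4] zhead 0.33 tilt [-0.     0.001] op 0.0
```

```bash

python3 -m crank '[[-2,0,0,0,0],[-5,0,0,0,0],[-10,0,0,0,0],[-25,0,0,0,0],[-45,0,0,0,0]]' >/dev/null; python3 -m crank '[[-25,0,-20,0,0],[-45,0,-55,0,0],[-60,0,-95,0,0],[-60,0,-130,0,0],[-60,0,-140,0,0]]' >/dev/null; python3 -m crank '[[0,0,0,0,0],[0,0,0,0,0],[0,0,0,0,0],[0,0,0,0,0],[0,0,0,0,0]]' >/dev/null; python3 w.py
python3 - <<'E'
from h import *
import w
a=camera("side");b=camera("top")
for d in outline_of("side","hatch_press")[:1]: print(d["score"],d["region"].sum())
for t in("hatch_press","hatch_hinge","housing"):
    print(t,[(d["score"],d["point"]) for d in pinpoint("side",t)[:1]])
A=cv2.resize(a[120:280,250:370],None,fx=3,fy=3);B=cv2.resize(b[90:250,290:430],None,fx=3,fy=3)
cv2.imwrite("pics/c8.png",np.hstack([A,B])[:,:,::-1])
E
```

```text
t20.87 tip hs [-196.9   -1.1  186.8] F hs [0.1 0.7 0.2] zhead 0.3 tilt [-0.    -0.001] op 0.001
t20.87 tip hs [-196.9   -1.1  186.8] F hs [0.1 0.7 0.2] zhead 0.3 tilt [-0.    -0.001] op 0.001
0.93 1264
hatch_press [(0.86, [323.0, 169.6])]
hatch_hinge [(0.86, [288.8, 176.0])]
housing [(0.93, [303.9, 201.3])]
```

View pics/c8.png

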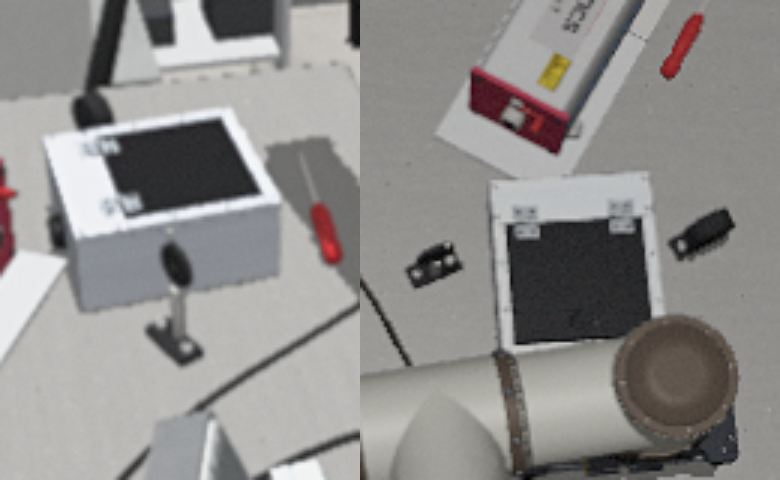

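The hatch is shut and flush about 1 s after release, and housing and neighbours are where they were. Handing in.

```bash
python3 -c "
from rig import *
print(hand_in())"
```

```text
the job is handed in; nothing more can be done
None
```

The job is done and handed in at about 21 s of the 48 s allowed. `hand_in()` reports no verdict.

- **Opening:** I pressed the hatch at its marks with closed fingertips, up to about 13.5 N. The latch let go and the hatch swung fully open.
- **Filter slide:** I pushed the tab left at about 1.5 N until it met its stop. There the force rose to 8 N, then 12 N on one further small step, firmer than I intended. The tab moved from about y = −20 mm to between +15 and +19 mm.
- **Closing:** I swung the hatch down from behind and pressed it to its stop at about 11 N. I then backed the arm well away.

**Last checks:** About 1 s after release, both cameras showed the hatch shut and flush. The housing and the neighbouring things in view looked to be where they started. In the side camera, the housing and press points were within about 1 pixel of their first readings, and the hinge point within about 4. The robot was touching nothing.

**Disagreements:** The networks' position readings for the tab and hinge differed by 4–8 mm between cameras. I therefore took the slide's home position mainly from the force jump at its stop. I did not compare the bystanders' positions in numbers, only by eye.

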